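Prop the charger's dust hood, set the rate knob, start the charge

TASK

A battery is docked in the charging station on the bench: start its charge. Swing the sprung dust hood over the controls right up by its front lip until its stay drops behind the tooth, ease it back so that it stays propped by itself, then turn the pointer knob to the long mark and finally press the start button all the way in. Do not knock over the glue bottle or shove the tape measure, and leave the hood propped with the robot clear of everything.

Things in the scene. Friction and masses are not known exactly. Their poses are not given: they have to be found in the camera images.
- charger: Black battery charging station, 200 deep x 380 wide x 70 mm high, fixed. Origin: centre of its underside; x to its rear (away from the robot), y to its left, z up. Left (y 5 to 190 mm): two docks, a battery in the outer one, up to 137 mm high. Right (y -190 to 5): flat control panel at z = 70 mm under the dust hood; its front face is at x = -65 mm, free down to the bench.
- hood (a joint): Angle of the dust hood, rad: 0 shut, 2.0 at its stop. Inverted tray 125 long, 140 wide, 40 mm above the panel, clear window in a grey frame, hinged at the rear; a spring shuts it from any angle (about 1 N at the lip). A steel stay hangs on its right side: past about 1.58 rad (1.7 to be sure) it drops behind its tooth; eased back, the hood then stands by itself, nearly upright, at 1.47 rad.
- hood_hinge (a point): Point on the hood's hinge line, at the middle of the hood's width: 80 mm above the bench, x = 65, y = -95 mm in the charger's frame. It does not move with the hood; axes as the charger. The hood turns about its y axis.
- lip (a point): Middle of the front lower edge of the hood's pull lip; moves with the hood: 150 mm in front of the hinge line and 8 mm below it (hood shut). The lip is a plate 6 mm thick, 80 mm wide, sticking out 25 mm from the foot of the hood's front wall and 20 mm past the charger's front face; underside 72 mm above the bench. x points to the hood's rear, z out of its top.
- tooth (a point): Steel tooth on the ledge to the right of the hood (ledge 70 mm above the bench): top of its upright rear face, 4.5 mm above the ledge, x = 31, y = -176 mm in the charger's frame. Its front is sloped, so that the stay's foot rides over it as the hood goes up.
- stay_foot (a point): Foot pin of the stay, 5.6 mm thick, 70 mm from the stay's pivot on the hood's right side. Hood shut: on the ledge, far in front of the tooth. Propped: down on the ledge behind the tooth, at about x = 34, z = 73 mm in the charger's frame.
- panel (a point): Where the knob's axis meets the control panel: 70 mm above the bench, x = -24, y = -73 mm in the charger's frame; axes as the charger.
- rate_knob (a joint): Angle of the rate knob, rad: 0 when it points to the charger's rear, grows clockwise seen from above, stops at -1.95 and 1.95, stays where left (0.04 N m). Black skirt 42 mm wide, bar grip 12 thick, 40 mm long, 6 to 28 mm above the panel, pointed nose and white line at the pointing end. Seven marks at -1.8 to 1.8 by 0.6; the long one (22 mm, others 8 mm) is at +0.6.
- pointer (a point): Top of the knob's pointed end, 26 mm from the knob's axis and 28 mm above the panel.
- start (a joint): Travel of the start button, m: 0 out, 0.005 all the way in; it springs back and takes 5 N when fully in.
- start_top (a point): Centre of the start button's round top, 20 mm wide, 21 mm above the panel, in a grey collar 36 mm wide beside the knob: x = -36, y = -140 mm in the charger's frame; it goes down as it is pressed.
- glue_bottle: White glue bottle, 56 mm wide, 170 mm tall, standing to the left of the charger. Origin: centre of its underside, z up along it.
- tape_measure: Red tape measure, 72 x 36 x 66 mm, standing to the right of the charger. Origin: centre of its underside.

How it is judged:
On the way, in this order (a step that is already met when the one before it is completed fails the run):
1. the hood stands propped on its stay with the robot off it (value of joint hood between 1.42 and 1.56 rad and x of stay_foot in the frame of charger above 0.031 m and z of stay_foot in the frame of charger below 0.0755 m and contact force between each of the fingers, the arm and hood below 0.05 N), for 0.3 s.
2. the knob points at the long mark, within 0.14 rad (value of joint rate_knob between 0.46 and 0.74 rad), for 0.3 s.
3. the start button is pressed in, at least 4 of its 5 mm (value of joint start above 0.004 m), for 0.05 s.
At the end, for the whole second after the job is handed in: The hood stands by itself on its stay, the stay's foot on the ledge behind the tooth (hood 1.42 to 1.56 rad), the knob within 0.14 rad of the long mark at 0.6 rad, the start button released and out again (less than 1.5 mm in) (all of step 2 and value of joint hood between 1.42 and 1.56 rad and x of stay_foot in the frame of charger above 0.031 m and z of stay_foot in the frame of charger below 0.0755 m and value of joint start below 0.0015 m); the robot touches nothing.
It fails at once if the glue bottle is knocked over (angle between glue_bottle's own z axis and vertical above 0.5 rad).
It fails at once if the tape measure is shoved more than 40 mm or knocked over (distance of tape_measure from where it was at the start of the episode above 0.04 m or angle between tape_measure's own z axis and vertical above 0.5 rad).
It also fails if it takes over 64 s, if anything falls off the work surface, if the arm or the gripper's body presses on something with over 40 N, if the wrist force passes 120 N, or if a joint passes its speed limit or range.

ROBOT

A 6-joint arm with a two-finger parallel gripper is mounted at the origin on the work surface. World frame = base frame: x ahead of the robot, y to its left, z up, the work surface at z = 0. Lengths are in m, angles in rad, forces in N, time in s.
With the tool pointing down it reaches from about 0.35 to 0.725 m from the base axis. Payload 4.3 kg.
Tool frame: the origin (TCP) lies at the very end of the fingers, on their centre line; the grasp point (between the pads) lies 19 mm behind it; z points along the fingers, x is the direction in which the jaws open and shut, and the axes are right-handed (so a half turn about z gives the same grasp; the last joint's range is limited). The gripper opens to 85 mm and grips with 20 to 120 N. Pads are 22 mm wide; open, the fingers measure 114 mm over their backs; the gripper's body (76 mm by 85 mm) begins 54 mm behind the grasp point. The pads swing forward as they close: fully open they stand 13 mm farther back than shut.
Start: joints at [1.164, 0.377, 0.081, 1.274, 0, 1.46], TCP at [0.168, 0.55, 0.231] pointing down, gripper open.
Joint ranges: [-2.72, 2.72], [-0.84, 1.66], [-1.02, 1.22], [-1.77, 2.12], [-1.37, 1.28], [-3.14, 3.14]. Speed limits (rad/s): [2.57, 2.57, 3.14, 3.14, 3.14, 3.14].

INTERFACE

Orientations are given as a unit quaternion [x, y, z, w].
In Python, from plant import get_obs, camera, arm gives the robot as it stands.
- The arm moves only by the tool play_rows, never from a script. Its argument "steps" is a list that holds one entry, the list of rows, each a list of 6 numbers: the shift along the tool's x, y, z in mm, then the turn, a rotation vector about the tool's x, y, z in degrees. In form: [[[tx, ty, tz, rx, ry, rz], ...]]. A call has exactly 10 rows; each row is the pose to reach, as a shift and turn from the pose commanded when the call began, along the tool's axes at that moment; what a row does not reach only later rows make up. A row lasts 1/12 s, in which the tool goes at most 41.7 mm and 7.16 degrees, less where a joint would pass 70% of its speed; a pose out of reach is approached as far as the arm can. A call with a gripper value outside its range is refused whole. "claw" is the finger opening in mm, from 0 to 85.4, set as the call begins (left out, the last holds). The fingers move at their own pace and stop on an object; the grip force is fixed at half the most. Time passes only in rows, so rows that repeat a pose let the fingers close, or fill a call up. It gives the time, the measured TCP pose, the force and the opening at its end, in the units of the state.
- get_obs(): the state, without advancing time (a new reading comes with each control period).
- camera(name): name is "side" or "top" or "wrist"; returns a dict with "image" (384x512x3 uint8, red, green, blue), "z_map" (384x512 float32, m along the optical axis (not along the pixel's ray), 0 where there is no reading), "K" (3x3 intrinsics, pixels), "xyz" and "orientation" of the camera in the world; the wrist camera has in their place "mount" (4x4, takes a point from camera to tool coordinates, whose origin is the TCP and whose axes are the tool frame's). Camera axes: x right, y down, z forward; pixel columns grow to the right and rows downward; lengths in m; the calibration is good to about 2 mm. A picture is of the moment at which its call begins: read the wrist's pose just before it.
- arm.finish_job(): hands the job in, once; it reports no verdict.
The state is a dict: "time_s": time; "joint_pos": joint angles; "dq": joint speeds; "tau": joint torques, N m; "eef_pos": TCP position; "eef_rot": TCP orientation; "wrist_force": force on the tool from outside, world axes, zero at the start; "moment": the same for the moment, N m; "finger_gap": finger opening in m.
Only numpy, scipy, OpenCV 4.12 (cv2) and the standard library are available. Lean on these libraries where they do the work, as an engineer would, in place of code of your own. Each camera call takes 0.05 s, during which the arm holds its last target. There are 200 camera calls.

## Working session

There is one attempt and no reset: what is moved stays moved. The work goes in short steps, Python scripts to look and compute and a tool call to move; the robot and the scene stay as the last step left them, time stands still between calls to the robot, and variables do not carry over. Pictures are saved under pics/ and viewed, about 8 in all and at most 12, crops included, and the job is handed in when it is done.

Besides the shell and the picture viewer there is one more tool, called after "Call:" as a command line: name --argument value ..., lists and objects as JSON in quotes. play_rows: Moves the arm, as the interface text tells. Its arguments: {"type":"object","properties":{"steps":{"type":"array","items":{"type":"array","items":{"type":"array","items":{"type":"number"}}}},"claw":{"type":"number"}},"required":["steps"]}

```bash
ls; mkdir -p pics
python3 - <<'E'
from plant import get_obs,camera
import cv2,numpy as np
o=get_obs();print({k:np.round(v,3) for k,v in o.items()})
for n in("top","side"):
    c=camera(n);cv2.imwrite(f"pics/{n}0.png",c["image"][:,:,::-1]);np.savez(n+"0.npz",**c)
    print(n,c["K"],c["xyz"],c["orientation"])
E
```

```text
pics
{'time_s': np.float64(0.0), 'joint_pos': array([1.164, 0.378, 0.08 , 1.274, 0.   , 1.46 ]), 'dq': array([ 0.001, -0.001,  0.   ,  0.001,  0.001,  0.002]), 'tau': array([-0.0000e+00, -4.6360e+01,  2.6988e+01,  2.1000e-02, -0.0000e+00,
       -0.0000e+00]), 'eef_pos': array([0.168, 0.549, 0.23 ]), 'eef_rot': array([ 0.804,  0.595, -0.001,  0.001]), 'wrist_force': array([ 0.175,  0.767, -0.22 ]), 'moment': array([-0.017,  0.028, -0.018]), 'finger_gap': np.float64(0.086)}
top [[357.63944335   0.         256.70473594]
 [  0.         357.63944335 190.89704782]
 [  0.           0.           1.        ]] [0.53331073 0.0829856  0.97582181] [-0.69797384  0.71463245 -0.04099298  0.02127336]
side [[378.41388275   0.         261.6150866 ]
 [  0.         378.41388275 194.39414047]
 [  0.           0.           1.        ]] [ 0.34598081 -0.54926752  0.79183939] [ 0.91147191 -0.16819463  0.07238876 -0.3683604 ]
```

View pics/top0.png

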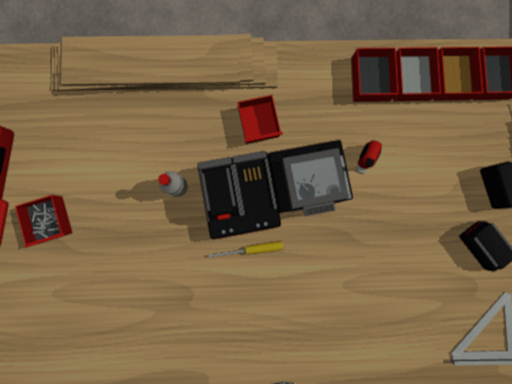

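View pics/side0.png

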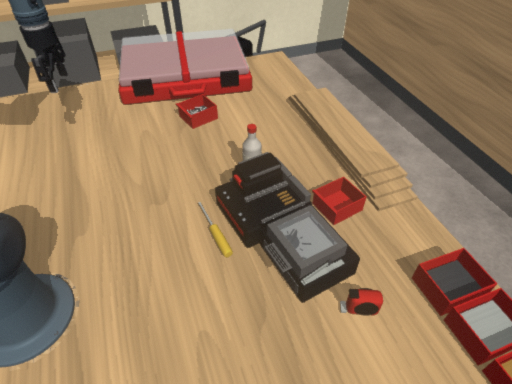

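```bash
cat > h.py <<'E'
import numpy as np,cv2
from scipy.spatial.transform import Rotation as R
def cloud(c,T=None):
    z=c["z_map"];v,u=np.indices(z.shape);K=c["K"]
    p=np.stack([(u-K[0,2])/K[0,0]*z,(v-K[1,2])/K[1,1]*z,z],-1)
    if T is not None: return p@T[:3,:3].T+T[:3,3]
    return p@R.from_quat(c["orientation"]).as_matrix().T+c["xyz"]
E
python3 - <<'E'
from h import *
for n in("top","side"):
    c=np.load(n+"0.npz");P=cloud(c);ok=c["z_map"]>0
    w=P[ok&(P[...,2]<.02)&(abs(P[...,0]-.5)<.15)&(abs(P[...,1])<.3)];print(n,"bench z",np.median(w[:,2]))
    if n=="top": box=(slice(130,245),slice(190,358))
    else: box=(slice(145,300),slice(205,362))
    m=np.zeros(ok.shape,np.uint8);m[box]=1
    m=(ok&(m>0)&(P[...,2]>.055)&(P[...,2]<.16)).astype(np.uint8)
    k,l,s,_=cv2.connectedComponentsWithStats(m);i=1+np.argmax(s[1:,4]);q=P[l==i]
    r=cv2.minAreaRect(q[:,:2].astype(np.float32));print(r,cv2.boxPoints(r),q[:,2].max())
    H=P[...,2]
    np.save(n+"_q.npy",q)
P=cloud(np.load("top0.npz"))
for v in range(140,240,8): print(v,np.round(P[v,196:360:8,2]*1000).astype(int))
for nm,(r0,r1,c0,c1) in dict(bottle=(165,200,155,190),tape=(135,178,352,386)).items():
    q=P[r0:r1,c0:c1].reshape(-1,3);q=q[q[:,2]>.03];print(nm,q.min(0),q.max(0))
E
```

```text
top bench z 1.5331885675429202e-05
((0.6209672093391418, 0.00625273585319519), (0.19714275002479553, 0.38079819083213806), 9.257233619689941) [[ 0.49305063  0.17831519]
 [ 0.5543086  -0.1975235 ]
 [ 0.7488838  -0.16580972]
 [ 0.6876258   0.21002898]] 0.14099050665656265
side bench z -0.0004782728738023101
((0.612433135509491, 0.04550723731517792), (0.19821959733963013, 0.465202271938324), 9.881315231323242) [[ 0.47487745  0.2576498 ]
 [ 0.55470973 -0.20065136]
 [ 0.7499888  -0.16663533]
 [ 0.67015654  0.29166585]] 0.14002241505374546
140 [ 2  0  2 -2 -2  0 54 52  5  1  0  2  1  3 -3 -1 -1 64 67  1 -2]
148 [  3  -3   2  -1  -2   3   1   1   1   1  -2   2  69  67  73  71  80  72
 976   0   1]
156 [  0  -2  -2   3   2  99  99  99 103  62  70  72 112 110 107 110 110 111
  70   0   0]
164 [  0 100 100  99  88  69  67  70  72  68  70 111 112 109 113 112 109 111
 109  -2   1]
172 [  3 138 136 138 135  77  77  70  70  79  68  87 110 111 112 111 109 108
 106   2   1]
180 [  2 139 137 137 133  80  74  71  70  70  70  71 112 112 109 113 109 111
 114  71   0]
188 [ -1 138 135 140 139  81  69  71  69  67  65  74 109 108 111 109 109 113
 111  72  -4]
196 [ -3  80 137 139 132  79  72  69  69  73  66  71 109 110 110 109 109 109
 110 107   2]
204 [  1  80 136 136 138 113  70  70  70  70  71  69 111 111 110  79  79  76
   0   0   0]
212 [  0  -3 136 136 132 113  69  66  68  74  70  -2  -4   0  78  80  -2   1
  -1  -1   2]
220 [-2  0 71 71 70 69 71 71 70 70 69 -2  0  0  2  2  0  1  0  0  1]
228 [-1  0 71 69 70 70 68 69 70 67 -1  1 -1  0 -1  0  1 -2  1  2  0]
236 [ 0 -1 71 69 60  0 -2 -1 -1  2  2 -2 -1  4  1  3  0  1 -1 -1  1]
bottle [0.53331073 0.0829856  0.0304024 ] [0.6634426  0.29755923 0.97582181]
tape [ 0.53331073 -0.27449271  0.03004583] [0.7435783  0.0829856  0.97582181]
```

```bash
cat >> h.py <<'E'
C0=np.array([.621,.0063,0]);YAW=np.deg2rad(9.26)
CR=R.from_euler('z',YAW).as_matrix()
def W(x,y,z): return C0+CR@(np.array([x,y,z])/1000)      # charger mm -> world
def Cf(p): return (CR.T@(np.asarray(p)-C0))*1000
def rot(phi,yaw=0):  # pitch below horizontal deg; yaw about vertical rel. charger, deg
    f=np.deg2rad(phi);X=np.array([0,1,0]);Z=np.array([np.cos(f),0,-np.sin(f)])
    M=np.stack([X,np.cross(Z,X),Z],1)
    return CR@R.from_euler('z',yaw,degrees=True).as_matrix()@M
def rows(tg,base=None):  # tg list of (world pos, rotmatrix)
    from plant import get_obs
    if base is None:
        o=get_obs();base=(o["eef_pos"],R.from_quat(o["eef_rot"]).as_matrix())
    out=[]
    for p,M in tg:
        t=base[1].T@(np.asarray(p)-base[0])*1000;r=R.from_matrix(base[1].T@M).as_rotvec(degrees=True)
        out.append([round(float(v),1) for v in (*t,*r)])
    return out
E
python3 - <<'E'
from h import *
A=(np.array([.44,.08,.26]),rot(90));B=(W(-120,-95,120),rot(40));
print(rows([A,B])); print(rows([B],A),A[0],B[0])
E
```

```text
[[-369.3, 397.4, -29.0, -0.0, 0.1, -26.3], [-524.9, 526.5, 111.3, -49.1, 11.6, -24.5]]
[[-196.9, 46.8, 140.0, -50.0, 0.0, 0.0]] [0.44 0.08 0.26] [ 0.51785071 -0.10677177  0.12      ]
```

Call:
play_rows --steps '[[[-37,40,-3,0,0,-2.6],[-74,80,-6,0,0,-5.2],[-102,110,-8,0,0,-8],[-131,141,-11,0,0,-11],[-160,172,-13,0,0,-14],[-188,203,-15,0,0,-17],[-217,234,-18,0,0,-20],[-246,265,-20,0,0,-23],[-275,296,-22,0,0,-25],[-300,323,-24,0,0,-26.3]]]' --claw 0

```text
time_s: 0.93
eef_pos: [0.377, 0.188, 0.2539]
eef_rot: [0.647, 0.763, -0.0, -0.0]
wrist_force: [0.7, 0.4, -0.3]
finger_gap: 0.0001
```

Run:
```python
from h import *
B=(W(-120,-95,120),rot(40))
print(rows([B]))
```

```text
[[-313.8, 90.8, 133.9, -50.0, -0.1, 0.1]]
```

Call:
play_rows --steps '[[[-31,9,13,-5,0,0],[-63,18,27,-10,0,0],[-94,27,40,-15,0,0],[-126,36,54,-20,0,0],[-160,46,68,-26,0,0],[-195,56,83,-32,0,0],[-230,66,98,-38,0,0],[-265,77,113,-44,0,0],[-297,86,127,-49,0,0],[-314,91,134,-50,0,0]]]'

```text
time_s: 1.77
eef_pos: [0.5396, -0.1326, 0.1425]
eef_rot: [0.587, 0.698, 0.318, 0.259]
wrist_force: [-0.4, 0.8, -0.7]
finger_gap: -0.0003
```

Run:
```python
from h import *
from plant import *
o=get_obs();print(o["eef_pos"],o["joint_pos"],Cf(o["eef_pos"]))
print(rows([(W(-120,-95,50),rot(40)),(W(-86,-95,50),rot(40)),(W(-82,-95,53),rot(40))]))
c=camera("wrist");np.savez("w1.npz",**c,eef=o["eef_pos"],q=o["eef_rot"]);cv2.imwrite("pics/w1.png",c["image"][:,:,::-1])
M=c["mount"];T=np.eye(4);T[:3,:3]=R.from_quat(o["eef_rot"]).as_matrix();T[:3,3]=o["eef_pos"]
P=cloud(c,T@M);np.save("w1P.npy",P)
```

```text
[ 0.53959635 -0.13256016  0.14249134] [-0.69251677  0.03420604 -1.01432856 -0.09948642  0.61474236 -0.66102735] [-102.68748346 -123.95151676  142.49133844]
[[28.1, -80.6, 49.1, -1.6, -1.2, 0.0], [27.5, -58.0, 74.5, -1.6, -1.2, 0.0], [27.5, -53.1, 75.5, -1.6, -1.2, 0.0]]
```

View pics/w1.png

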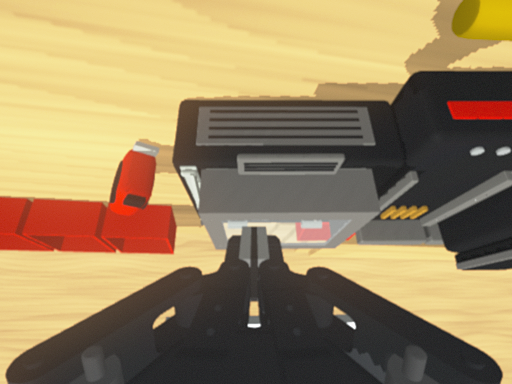

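Run:
```python
from h import *
print(rows([(W(-115,-95,110),rot(55)),(W(-115,-95,47),rot(55)),(W(-90,-95,47),rot(55))]))
```

```text
[[28.4, -29.0, 11.8, 13.1, -1.2, -0.0], [27.4, -75.9, 53.9, 13.1, -1.2, -0.0], [27.0, -59.2, 72.5, 13.1, -1.2, -0.0]]
```

Call:
play_rows --steps '[[[7,-7,3,4,0,0],[14,-14,6,8,-1,0],[28,-29,12,13.1,-1.2,0],[28,-29,12,13.1,-1.2,0],[28,-37,19,13.1,-1.2,0],[28,-45,26,13.1,-1.2,0],[28,-53,33,13.1,-1.2,0],[28,-61,40,13.1,-1.2,0],[28,-69,47,13.1,-1.2,0],[27.5,-76,54,13.1,-1.2,0]]]'

```text
time_s: 2.65
eef_pos: [0.5206, -0.0978, 0.048]
eef_rot: [0.615, 0.729, 0.231, 0.192]
wrist_force: [0.2, -0.2, -0.1]
finger_gap: 0.0001
```

Run:
```python
from h import *
from plant import *
o=get_obs();print(o["joint_pos"],Cf(o["eef_pos"]),o["wrist_force"],R.from_matrix(rot(55).T@R.from_quat(o["eef_rot"]).as_matrix()).as_rotvec(degrees=True))
P=np.load("w1P.npy");Q=(P-C0)@CR*1000
for v in range(120,200,8): print(v,[tuple(int(x) for x in Q[v,u]) for u in (200,245,290,335,385)])
print("edges row163",[tuple(int(x) for x in Q[163,u]) for u in (236,240,244,338,342,346)])
```

```text
[-0.52987407  0.16769458 -1.00782943 -0.09395419  0.38069778 -0.60279122] [-115.84203787  -86.57399065   47.98984191] [ 0.24510062 -0.1635859  -0.09828834] [ 0.03631807  0.45823712 -0.28051231]
120 [(-64, -168, 26), (-66, -129, 27), (-66, -90, 27), (-67, -51, 27), (-64, -6, 25)]
128 [(-65, -167, 34), (-65, -129, 35), (-66, -91, 35), (-66, -52, 35), (-64, -8, 34)]
136 [(-66, -167, 43), (-66, -129, 44), (-66, -91, 44), (-66, -53, 43), (-63, -9, 41)]
144 [(-65, -166, 51), (-65, -129, 51), (-64, -91, 50), (-64, -54, 50), (-63, -11, 50)]
152 [(-65, -166, 59), (-64, -129, 58), (-63, -92, 58), (-64, -55, 58), (-63, -12, 58)]
160 [(-63, -165, 65), (-83, -129, 77), (-83, -96, 77), (-82, -62, 77), (-62, -13, 65)]
168 [(-57, -166, 69), (-73, -129, 78), (-73, -94, 78), (-72, -59, 77), (-57, -12, 69)]
176 [(-45, -168, 70), (-58, -129, 77), (-60, -93, 78), (-59, -56, 78), (-42, -5, 69)]
184 [(-60, -165, 85), (-59, -129, 85), (-59, -93, 85), (-60, -57, 85), (-18, 5, 66)]
192 [(-59, -164, 92), (-59, -129, 92), (-59, -94, 92), (-57, -57, 91), (-5, 10, 68)]
edges row163 [(-61, -136, 67), (-79, -132, 77), (-80, -129, 77), (-78, -59, 77), (-78, -56, 77), (-62, -46, 67)]
```

```bash
cat >> h.py <<'E'
def lift(th,pf=lambda t:55+15*t/1.75,d=15,h=11,gap=0,y=-95):
    f=np.deg2rad(pf(th));Z=np.array([np.cos(f),-np.sin(f)]);Y=np.array([np.sin(f),np.cos(f)])
    c,s=np.cos(th),np.sin(th);e=np.array([65-150*c-8*s,80+150*s-8*c])
    u=np.array([c,-s]);n=np.array([s,c])
    k=e+d*(Z if f>th else u)-gap*n-h*Y
    return W(k[0],y,k[1]),rot(pf(th))
E
python3 - <<'E'
from h import *
from plant import get_obs
for r in rows([(W(-98,-95,48),rot(55)),lift(0,gap=4),lift(0)]+[lift(t) for t in np.arange(.06,.42,.06)]): print(r)
E
```

```text
[-8.6, 14.6, 10.1, -0.0, -0.5, 0.3]
[-8.7, 25.7, 16.2, -0.0, -0.5, 0.3]
[-8.7, 28.0, 12.9, -0.0, -0.5, 0.3]
[-8.6, 32.9, 5.3, 0.5, -0.5, 0.3]
[-8.6, 38.2, -2.0, 1.0, -0.5, 0.3]
[-8.6, 43.9, -8.9, 1.5, -0.5, 0.3]
[-8.5, 50.0, -15.5, 2.0, -0.5, 0.3]
[-8.5, 56.5, -21.7, 2.5, -0.5, 0.3]
[-8.5, 63.4, -27.5, 3.0, -0.5, 0.3]
```

Call:
play_rows --steps '[[[-8.6,14.6,10,0,-0.5,0.3],[-8.7,22,15,0,-0.5,0.3],[-8.7,25.7,16,0,-0.5,0.3],[-8.7,28,13,0,-0.5,0.3],[-8.6,33,5.3,0.5,-0.5,0.3],[-8.6,38,-2,1,-0.5,0.3],[-8.6,44,-9,1.5,-0.5,0.3],[-8.5,50,-15.5,2,-0.5,0.3],[-8.5,56.5,-21.7,2.5,-0.5,0.3],[-8.5,63.4,-27.5,3,-0.5,0.3]]]'

```text
time_s: 3.48
eef_pos: [0.5562, -0.0996, 0.1071]
eef_rot: [0.623, 0.733, 0.208, 0.177]
wrist_force: [-2.0, -0.7, -0.5]
finger_gap: 0.0004
```

Run:
```python
from h import *
from plant import *
o=get_obs();print(o["joint_pos"],Cf(o["eef_pos"]),Cf(lift(.36)[0]),o["wrist_force"])
c=camera("side");cv2.imwrite("pics/s1.png",cv2.resize(c["image"][150:320,180:400,::-1],None,fx=3,fy=3))
for r in rows([lift(t) for t in np.arange(.42,1.01,.06)]): print(r)
```

```text
[-0.46187374  0.11228646 -0.80254914  0.19053255  0.31203097 -0.54804121] [-81.03267575 -94.08021095 107.13693583] [-79.61020644 -95.         106.8062119 ] [-2.01227289 -0.68579478 -0.4703606 ]
[-0.1, 5.0, -3.7, 0.5, 0.1, 0.0]
[-0.1, 12.2, -9.0, 1.0, 0.1, 0.0]
[-0.1, 19.7, -13.9, 1.6, 0.1, 0.0]
[-0.1, 27.5, -18.3, 2.1, 0.1, 0.0]
[-0.1, 35.5, -22.2, 2.6, 0.1, 0.0]
[-0.2, 43.8, -25.6, 3.1, 0.1, 0.0]
[-0.2, 52.2, -28.5, 3.6, 0.1, 0.0]
[-0.2, 60.8, -30.9, 4.1, 0.1, 0.0]
[-0.2, 69.5, -32.8, 4.6, 0.1, 0.0]
[-0.2, 78.3, -34.1, 5.2, 0.1, 0.0]
```

View pics/s1.png

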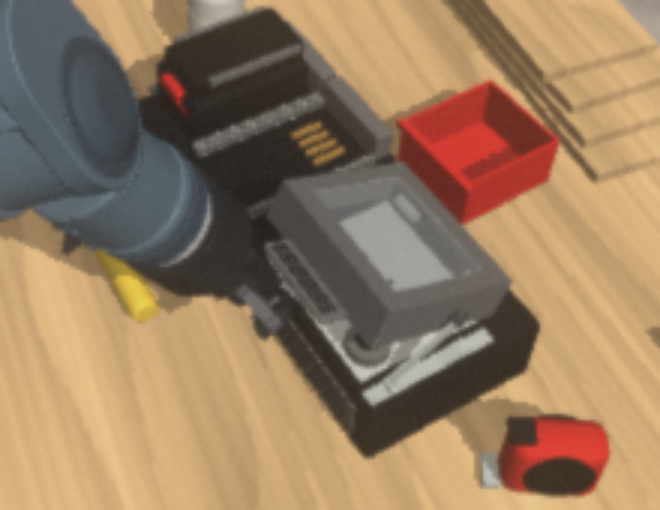

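The crop shows the hood lifted about 0.35 rad on the fingertips (lip at ~(300,275)). Nothing else has been touched, so I'll continue.

Call:
play_rows --steps '[[[0,5,-3.7,0.5,0,0],[0,12,-9,1,0,0],[0,19.7,-13.9,1.6,0,0],[0,27.5,-18.3,2.1,0,0],[0,35.5,-22.2,2.6,0,0],[0,43.8,-25.6,3.1,0,0],[0,52.2,-28.5,3.6,0,0],[0,60.8,-31,4.1,0,0],[0,69.5,-32.8,4.6,0,0],[0,78.3,-34,5.2,0,0]]]'

```text
time_s: 4.37
eef_pos: [0.6054, -0.0922, 0.1778]
eef_rot: [0.63, 0.741, 0.175, 0.15]
wrist_force: [-1.7, -0.9, -0.3]
finger_gap: -0.0
```

Run:
```python
from h import *
from plant import *
o=get_obs();print(o["joint_pos"],Cf(o["eef_pos"]),Cf(lift(.96)[0]),o["wrist_force"])
for r in rows([lift(t) for t in np.linspace(1.02,1.5,10)]): print(r)
```

```text
[-0.3717708   0.1431067  -0.49552635  0.52366043  0.22944093 -0.4851591 ] [-31.29564744 -94.74259792 177.82946133] [-30.6459607  -95.         179.94366098] [-1.70226131 -0.86017615 -0.26551952]
[-0.3, 10.3, -3.2, 0.4, 0.0, -0.0]
[-0.3, 18.1, -4.2, 0.9, 0.0, -0.0]
[-0.3, 26.0, -4.8, 1.3, 0.0, -0.0]
[-0.3, 33.2, -4.9, 1.8, 0.0, -0.0]
[-0.2, 40.4, -4.7, 2.2, 0.0, -0.0]
[-0.2, 47.6, -4.1, 2.7, 0.0, -0.0]
[-0.2, 54.8, -3.1, 3.1, 0.0, -0.0]
[-0.2, 61.8, -1.8, 3.6, 0.0, -0.0]
[-0.2, 68.8, -0.0, 4.1, 0.0, -0.0]
[-0.2, 75.7, 2.1, 4.5, 0.0, -0.0]
```

Call:
play_rows --steps '[[[0,10.3,-3.2,0.4,0,0],[0,18,-4.2,0.9,0,0],[0,26,-4.8,1.3,0,0],[0,33.2,-4.9,1.8,0,0],[0,40.4,-4.7,2.2,0,0],[0,47.6,-4.1,2.7,0,0],[0,54.8,-3.1,3.1,0,0],[0,61.8,-1.8,3.6,0,0],[0,68.8,0,4,0,0],[0,75.7,2,4.5,0,0]]]'

```text
time_s: 5.2
eef_pos: [0.6735, -0.0812, 0.2101]
eef_rot: [0.636, 0.748, 0.147, 0.125]
wrist_force: [-0.8, 0.3, -0.7]
finger_gap: 0.0002
```

Run:
```python
from h import *
from plant import *
o=get_obs();print(o["joint_pos"],Cf(o["eef_pos"]),Cf(lift(1.5)[0]),o["wrist_force"])
c=camera("side");cv2.imwrite("pics/s2.png",cv2.resize(c["image"][110:320,180:400,::-1],None,fx=2.7,fy=2.7))
for r in rows([lift(t) for t in [1.55,1.6,1.65,1.7,1.74,1.78,1.78,1.74,1.7,1.66]]): print(r)
```

```text
[-0.28932514  0.28624215 -0.18669281  0.74560646  0.16491215 -0.4213422 ] [ 37.68962828 -94.80975073 210.06812087] [ 37.28180136 -95.         209.94983638] [-0.78987973  0.25952307 -0.70712081]
[0.0, 4.3, 1.7, 0.6, 0.0, 0.0]
[0.0, 10.7, 3.8, 1.0, 0.0, 0.0]
[0.0, 17.0, 6.3, 1.4, 0.0, 0.0]
[0.0, 23.1, 9.1, 1.9, 0.0, 0.0]
[0.0, 27.9, 11.5, 2.2, 0.0, 0.0]
[0.0, 32.6, 14.1, 2.5, 0.0, 0.0]
[0.0, 32.6, 14.1, 2.5, 0.0, 0.0]
[0.0, 27.9, 11.5, 2.2, 0.0, 0.0]
[0.0, 23.1, 9.1, 1.9, 0.0, 0.0]
[0.0, 18.2, 6.8, 1.5, 0.0, 0.0]
```

View pics/s2.png

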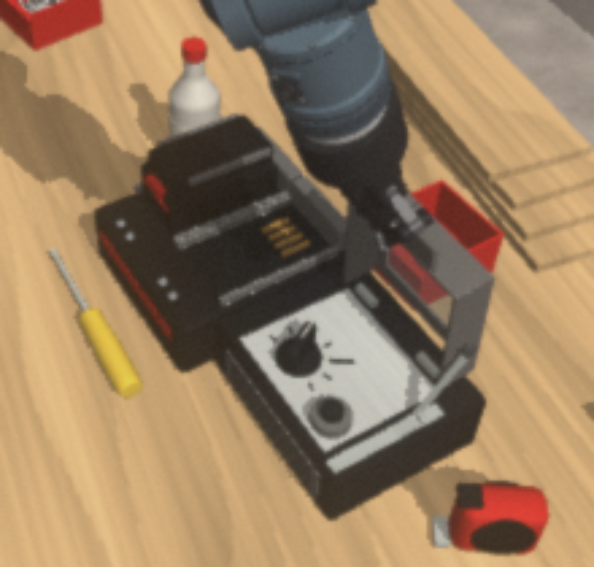

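Hood is near upright (~1.5) and the stay foot is by the tooth at ~(428,412). The knob is at (300,350) and the button at (328,415).

Call:
play_rows --steps '[[[0,4.3,1.7,0.6,0,0],[0,10.7,3.8,1,0,0],[0,17,6.3,1.4,0,0],[0,23,9,1.9,0,0],[0,28,11.5,2.2,0,0],[0,32.6,14,2.5,0,0],[0,32.6,14,2.5,0,0],[0,32.6,14,2.5,0,0],[0,30,12.5,2.4,0,0],[0,26,10.5,2,0,0]]]'

```text
time_s: 6.08
eef_pos: [0.7012, -0.0771, 0.2098]
eef_rot: [0.638, 0.75, 0.133, 0.114]
wrist_force: [-0.2, -0.2, 0.4]
finger_gap: 0.0
```

Run:
```python
from h import *
from plant import *
o=get_obs();print(o["joint_pos"],Cf(o["eef_pos"]),Cf(lift(1.72)[0]),o["wrist_force"])
for r in rows([lift(t) for t in [1.69,1.66,1.63,1.6,1.57,1.54,1.51,1.48,1.45,1.42]]): print(r)
```

```text
[-0.26188592  0.36136067 -0.06688043  0.81826478  0.1413982  -0.39997425] [ 65.71752019 -95.1945985  209.83892383] [ 66.83709643 -95.         210.88074984] [-0.22516573 -0.18093696  0.38125458]
[0.2, -2.3, -2.2, -0.3, 0.1, -0.0]
[0.2, -6.0, -3.7, -0.6, 0.1, -0.0]
[0.2, -9.8, -5.2, -0.8, 0.1, -0.0]
[0.2, -13.6, -6.5, -1.1, 0.1, -0.0]
[0.2, -17.5, -7.6, -1.3, 0.1, -0.0]
[0.2, -21.4, -8.7, -1.6, 0.1, -0.0]
[0.2, -25.3, -9.6, -1.8, 0.1, -0.0]
[0.2, -29.3, -10.5, -2.1, 0.1, -0.0]
[0.2, -33.3, -11.2, -2.4, 0.1, -0.0]
[0.2, -37.3, -11.8, -2.6, 0.1, -0.0]
```

Call:
play_rows --steps '[[[0,-2.3,-2.2,-0.3,0,0],[0,-6,-3.7,-0.6,0,0],[0,-9.8,-5.2,-0.8,0,0],[0,-13.6,-6.5,-1.1,0,0],[0,-17.5,-7.6,-1.3,0,0],[0,-21.4,-8.7,-1.6,0,0],[0,-25,-9.6,-1.8,0,0],[0,-28,-10.2,-2,0,0],[0,-31,-10.8,-2.2,0,0],[0,-35,-11.5,-2.5,0,0]]]'

```text
time_s: 6.92
eef_pos: [0.6654, -0.083, 0.209]
eef_rot: [0.635, 0.747, 0.15, 0.128]
wrist_force: [0.4, -0.3, -0.3]
finger_gap: 0.0003
```

Run:
```python
from h import *
from plant import *
o=get_obs();print(Cf(o["eef_pos"]),o["wrist_force"])
c=camera("side");cv2.imwrite("pics/s3.png",cv2.resize(c["image"][150:310,240:400,::-1],None,fx=3.6,fy=3.6))
P=(cloud(c)-C0)@CR*1000;m=(c["z_map"]>0)&(P[...,2]>125)&(P[...,2]<235)&(P[...,0]>30)&(P[...,0]<130)&(P[...,1]<-130)&(P[...,1]>-172)
q=P[m];print(len(q))
for z in range(130,235,15):
    s=q[abs(q[:,2]-z)<8]
    if len(s):print(z,s[:,0].min(),np.median(s[:,0]),s[:,0].max())
print(rows([(W(20,-95,200),rot(68)),(W(-40,-100,260),rot(70)),(W(-100,-90,290),rot(75))]))
```

```text
[ 29.42295483 -95.31751976 208.99652178] [ 0.44901629 -0.27083978 -0.31808963]
596
130 50.78360761356447 67.4584769689584 88.17904209980212
145 48.409831288855166 66.241102166182 87.76390149389765
160 47.64186568453673 63.74413444415932 84.68809048739327
175 45.59458331318223 63.61445004881932 83.96014423448622
190 43.22676529179441 61.97052879508051 83.50202689804081
205 41.45390762426962 61.377058817153255 81.46745020328638
220 40.4192556346921 41.750212117580986 47.1345981022768
[[0.2, -11.0, 4.6, 0.7, 0.1, -0.0], [-4.9, -43.2, -73.9, 2.7, 0.1, -0.0], [5.0, -86.9, -124.8, 7.7, 0.1, -0.0]]
```

View pics/s3.png

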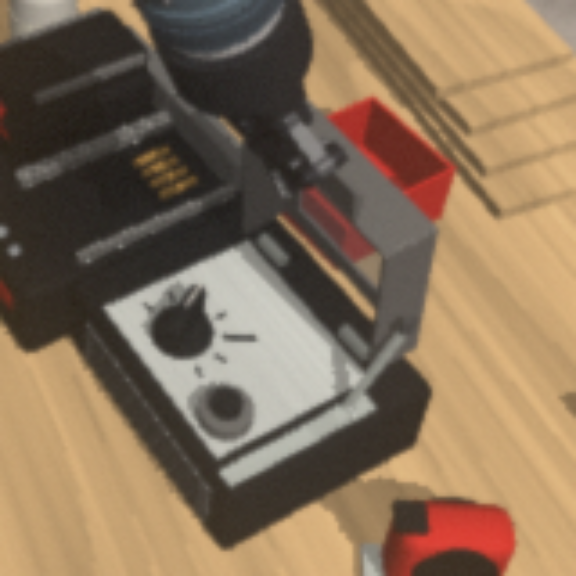

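Hood leans about 1.45 rad, its stay foot sits on the ledge at ~(352,402) and there's no force on the tool, so it appears propped. The knob's line at (197,297) is counter-clockwise of rear, and the long mark is at (240,337). I'll back off and go above the knob.

Run:
```python
from h import *
V=(W(-70,-85,200),rot(88))
print(rows([(W(15,-95,209),rot(68)),(W(-40,-90,210),rot(75)),V]))
print(np.load("w1.npz")["mount"])
```

```text
[[0.2, -12.1, -5.6, 0.7, 0.1, -0.0], [5.1, -62.5, -27.8, 7.7, 0.1, -0.0], [10.1, -94.0, -30.2, 20.7, 0.1, -0.0]]
[[ 9.99999995e-01  8.60048933e-05 -5.16272588e-05  1.90378512e-05]
 [-6.72649505e-05  9.56745019e-01  2.90927766e-01 -7.43927319e-02]
 [ 7.44153341e-05 -2.90927761e-01  9.56745020e-01 -1.41682126e-01]
 [ 0.00000000e+00  0.00000000e+00  0.00000000e+00  1.00000000e+00]]
```

Call:
play_rows --steps '[[[0,-6,-3,0.3,0,0],[0,-12,-5.6,0.7,0,0],[2,-28,-13,3,0,0],[4,-45,-20,5,0,0],[5,-62.5,-28,7.7,0,0],[6,-72,-28.5,11,0,0],[8,-82,-29,15,0,0],[10,-94,-30,20.7,0,0],[10,-94,-30,20.7,0,0],[10,-94,-30,20.7,0,0]]]'

```text
time_s: 7.8
eef_pos: [0.5676, -0.0888, 0.1996]
eef_rot: [0.648, 0.762, 0.014, 0.012]
wrist_force: [-0.9, 0.6, 0.6]
finger_gap: 0.0
```

Run:
```python
from h import *
from plant import *
o=get_obs();print(Cf(o["eef_pos"]),o["wrist_force"],o["joint_pos"])
c=camera("wrist");T=np.eye(4);T[:3,:3]=R.from_quat(o["eef_rot"]).as_matrix();T[:3,3]=o["eef_pos"]
A=T@c["mount"]
# rectified charger-frame picture at z=98 (knob top), 0.25 mm/px : x -80..40 up, y -10..-180
def rect(zh):
    xs,ys=np.meshgrid(np.arange(40,-80,-.25),np.arange(0,-180,-.25),indexing='ij')
    p=np.stack([xs,ys,np.full(xs.shape,zh)],-1)/1000@CR.T+C0
    q=(p-A[:3,3])@A[:3,:3];K=c["K"]
    return cv2.remap(c["image"],(q[...,0]/q[...,2]*K[0,0]+K[0,2]).astype(np.float32),(q[...,1]/q[...,2]*K[1,1]+K[1,2]).astype(np.float32),1)
cv2.imwrite("pics/k1.png",rect(98)[:,:,::-1])
s=camera("side");P=(cloud(s)-C0)@CR*1000;m=(s["z_map"]>0)&(P[...,2]>125)&(P[...,2]<215)&(P[...,0]>30)&(P[...,0]<130)&(P[...,1]<-130)&(P[...,1]>-172)
q=P[m]
for z in range(130,215,15):
    t=q[abs(q[:,2]-z)<8]
    if len(t):print(z,t[:,0].min(),np.median(t[:,0]))
```

```text
[-67.98900825 -85.24268059 199.59341863] [-0.85099314  0.56109224  0.59234505] [-0.27350363  0.35487754 -0.03483383  1.14756862  0.01462408 -0.43485645]
130 49.8292636138021 66.60667965872608
145 47.448291502653696 66.24248303930119
160 47.73665693756485 65.88919837233968
175 44.57441810192254 63.184143185980794
190 43.57048951589602 61.818273542596884
205 41.97778534050959 61.50370868925505
```

View pics/k1.png

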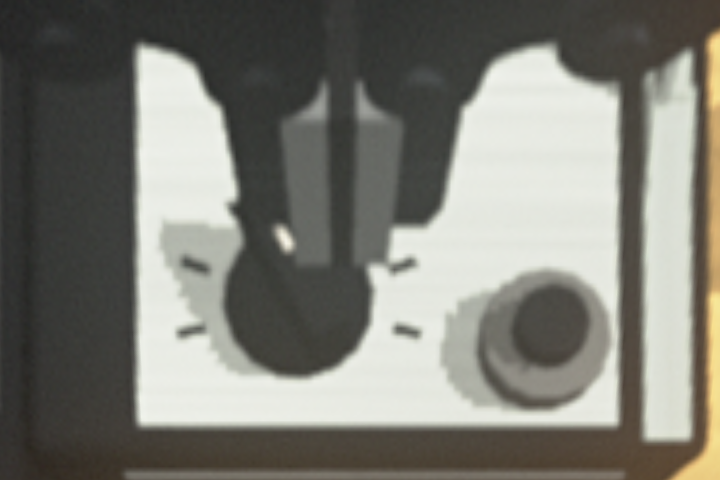

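The rectified view (4 px/mm) shows the knob centre near (292,256) and the white line at (275,228)–(292,250), so the knob is at about -0.6 rad. The button is at (550,325). The hood still stands after the robot let go. Next I'll grasp the bar at yaw about +33°.

Run:
```python
from h import *
Z=rot(80,33)[:,2]
G=W(-24,-73,82)
print(rows([(G-.07*Z,rot(80,33)),(G,rot(80,33))]))
print(rows([(G,rot(80,33))],(G-.07*Z,rot(80,33))))
```

```text
[[5.9, 32.4, 50.6, -7.6, 3.6, -32.9], [12.6, 40.0, 119.8, -7.6, 3.6, -32.9]]
[[0.0, -0.0, 70.0, 0.0, 0.0, 0.0]]
```

Call:
play_rows --steps '[[[1,5,0,-1.2,0.6,-5.5],[2,10,0,-2.4,1.2,-11],[3,16,5,-3.6,1.8,-16.5],[4,22,12,-4.8,2.4,-22],[5,28,25,-6,3,-27.5],[6,32,38,-7.6,3.6,-33],[6,32.4,50,-7.6,3.6,-33],[6,32.4,50,-7.6,3.6,-33],[6,32.4,50,-7.6,3.6,-33],[6,32.4,50,-7.6,3.6,-33]]]' --claw 40

```text
time_s: 8.73
eef_pos: [0.5995, -0.0777, 0.1524]
eef_rot: [0.402, 0.911, 0.079, 0.035]
wrist_force: [-0.2, 0.6, 0.6]
finger_gap: 0.0397
```

Run:
```python
from h import *
from plant import *
o=get_obs();print(Cf(o["eef_pos"]),o["finger_gap"],o["joint_pos"])
print(rows([(W(-24,-73,82),rot(80,33))]))
c=camera("wrist");cv2.imwrite("pics/w2.png",c["image"][:,:,::-1])
```

```text
[-34.7352769  -79.40322123 152.41535654] 0.039720695708659354 [-0.31143146  0.38348806 -0.1307672   0.97023967  0.15014778 -1.04442508]
[[-0.5, 0.2, 71.5, -0.1, -0.0, 0.1]]
```

View pics/w2.png

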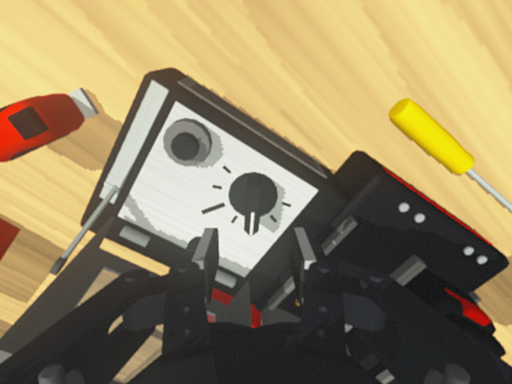

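The bar's white line at (252,222) runs straight down, so it is centred between the pads and aligned with them. I'll descend.

Call:
play_rows --steps '[[[0,0,12,0,0,0],[0,0,26,0,0,0],[0,0,40,0,0,0],[-0.5,0,52,0,0,0],[-0.5,0,62,0,0,0],[-0.5,0,68,0,0,0],[-0.5,0,71.5,0,0,0],[-0.5,0,71.5,0,0,0],[-0.5,0,71.5,0,0,0],[-0.5,0,71.5,0,0,0]]]'

```text
time_s: 9.62
eef_pos: [0.6091, -0.0697, 0.0816]
eef_rot: [0.402, 0.911, 0.079, 0.034]
wrist_force: [0.9, 0.1, 0.7]
finger_gap: 0.0403
```

Call:
play_rows --steps '[[[0,0,0,0,0,0],[0,0,0,0,0,0],[0,0,0,0,0,0],[0,0,0,0,0,0],[0,0,0,0,0,0],[0,0,0,0,0,0],[0,0,0,0,0,0],[0,0,0,0,0,0],[0,0,0,0,0,0],[0,0,0,0,0,0]]]' --claw 0

```text
time_s: 10.45
eef_pos: [0.6092, -0.0699, 0.0816]
eef_rot: [0.402, 0.911, 0.079, 0.035]
wrist_force: [-1.7, -1.8, 5.3]
finger_gap: 0.0105
```

Run:
```python
from h import *
from plant import *
o=get_obs();print(Cf(o["eef_pos"]),o["finger_gap"],o["wrist_force"])
p=o["eef_pos"];M0=R.from_quat(o["eef_rot"]).as_matrix();K=W(-24,-73,82)
p0=p-K
for a in np.linspace(-6.8,-68,10):
    D=R.from_euler('z',a,degrees=True).as_matrix();print(rows([(K+D@p0,D@M0)])[0])
```

```text
[-23.92782133 -73.28605038  81.55965135] 0.01045466234329825 [-1.74057534 -1.79269718  5.29448515]
[0.0, -0.0, -0.0, -0.0, -1.2, 6.7]
[0.0, -0.1, -0.0, -0.0, -2.3, 13.4]
[0.1, -0.1, -0.0, -0.0, -3.5, 20.1]
[0.1, -0.1, -0.0, -0.0, -4.7, 26.8]
[0.1, -0.1, -0.0, -0.0, -5.8, 33.5]
[0.1, -0.2, -0.0, -0.0, -7.0, 40.2]
[0.2, -0.2, -0.0, -0.0, -8.2, 46.9]
[0.2, -0.2, -0.0, -0.0, -9.3, 53.6]
[0.2, -0.2, -0.0, -0.0, -10.5, 60.3]
[0.3, -0.2, -0.0, -0.0, -11.7, 67.0]
```

Call:
play_rows --steps '[[[0,0,0,0,-1.2,6.7],[0,0,0,0,-2.3,13.4],[0,0,0,0,-3.5,20.1],[0,0,0,0,-4.7,26.8],[0,0,0,0,-5.8,33.5],[0,0,0,0,-7,40.2],[0,0,0,0,-8.2,46.9],[0,0,0,0,-9.3,53.6],[0,0,0,0,-10.5,60.3],[0,0,0,0,-11.7,67]]]'

```text
time_s: 11.28
eef_pos: [0.6092, -0.0701, 0.0815]
eef_rot: [0.845, 0.528, 0.046, 0.073]
wrist_force: [-0.3, -1.9, 3.4]
finger_gap: 0.0101
```

Call:
play_rows --steps '[[[0,0,0,0,0,0],[0,0,0,0,0,0],[0,0,0,0,0,0],[0,0,0,0,0,0],[0,0,0,0,0,0],[0,0,0,0,0,0],[0,0,0,0,0,0],[0,0,0,0,0,0],[0,0,0,0,0,0],[0,0,0,0,0,0]]]'

```text
time_s: 12.12
eef_pos: [0.6092, -0.0701, 0.0815]
eef_rot: [0.842, 0.532, 0.046, 0.073]
wrist_force: [0.8, -1.3, 4.8]
finger_gap: 0.0107
```

Run:
```python
from h import *
from plant import *
o=get_obs();M=CR.T@R.from_quat(o["eef_rot"]).as_matrix()
print(Cf(o["eef_pos"]),o["finger_gap"],o["wrist_force"],o["moment"],"knob rad",-np.arctan2(M[1,1],M[0,1]),np.arctan2(M[0,0],M[1,0]))
```

```text
[-23.89670907 -73.48269389  81.54025872] 0.010669737431962754 [ 0.83246468 -1.28716768  4.79582303] [-0.29293822  0.03795188 -0.09351003] knob rad 0.6061128711939415 0.6061925692460325
```

Call:
play_rows --steps '[[[0,0,0,0,0,0],[0,0,0,0,0,0],[0,0,0,0,0,0],[0,0,0,0,0,0],[0,0,0,0,0,0],[0,0,0,0,0,0],[0,0,0,0,0,0],[0,0,0,0,0,0],[0,0,0,0,0,0],[0,0,0,0,0,0]]]' --claw 40

```text
time_s: 12.95
eef_pos: [0.6086, -0.0695, 0.0808]
eef_rot: [0.843, 0.531, 0.045, 0.072]
wrist_force: [0.5, -0.2, 0.4]
finger_gap: 0.0399
```

Call:
play_rows --steps '[[[0,0,-5,0,0,0],[0,0,-12,0,0,0],[0,0,-22,0,0,0],[0,0,-34,0,0,0],[0,0,-46,0,0,0],[0,0,-58,0,0,0],[0,0,-70,0,0,0],[0,0,-75,0,0,0],[0,0,-75,0,0,0],[0,0,-75,0,0,0]]]'

```text
time_s: 13.78
eef_pos: [0.5974, -0.064, 0.1553]
eef_rot: [0.843, 0.531, 0.046, 0.073]
wrist_force: [-0.1, 0.5, -1.0]
finger_gap: 0.0401
```

Run:
```python
from h import *
from plant import *
o=get_obs();print(Cf(o["eef_pos"]),o["finger_gap"],o["wrist_force"])
c=camera("wrist");cv2.imwrite("pics/w3.png",c["image"][:,:,::-1])
print(rows([(W(-36,-140,130),rot(85,0)),(W(-36,-140,85.5),rot(85,0))]))
```

```text
[-34.63752846 -65.61564466 155.32147332] 0.040062460667729456 [-0.07886169  0.48415567 -0.97789367]
[[-61.6, 37.1, 31.3, 4.6, 4.5, -34.6], [-61.6, 29.6, 75.2, 4.6, 4.5, -34.6]]
```

View pics/w3.png

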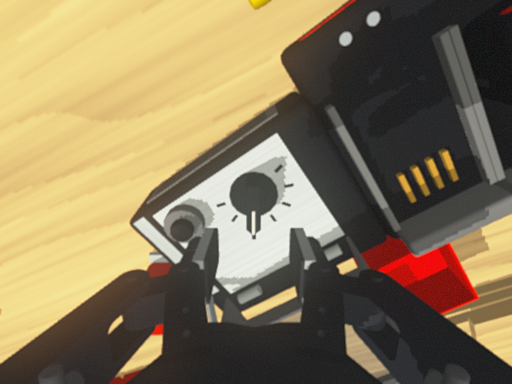

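Pointer at (253,235) now covers the long mark. Next is the button.

Run:
```python
from h import *
print(rows([(W(-36,-140,125),rot(89,0))]))
```

```text
[[-61.6, 36.3, 36.2, 8.5, 3.3, -34.8]]
```

Call:
play_rows --steps '[[[-8,5,0,1,0.5,-5],[-18,11,0,2,1,-10.5],[-28,17,0,3.5,1.5,-16],[-38,23,0,5,2,-22],[-48,29,5,6.5,2.5,-28],[-58,34,14,8,3,-33],[-61.6,36.3,25,8.5,3.3,-34.8],[-61.6,36.3,36,8.5,3.3,-34.8],[-61.6,36.3,36,8.5,3.3,-34.8],[-61.6,36.3,36,8.5,3.3,-34.8]]]' --claw 0

```text
time_s: 14.67
eef_pos: [0.6069, -0.1369, 0.1238]
eef_rot: [0.648, 0.762, 0.006, 0.004]
wrist_force: [-0.4, 0.5, 0.5]
finger_gap: 0.0
```

Run:
```python
from h import *
from plant import *
o=get_obs();print(Cf(o["eef_pos"]),o["finger_gap"],o["wrist_force"])
print(rows([(W(-36,-140,92),rot(89,0)),(W(-36,-140,86),rot(89,0))]))
c=camera("wrist");T=np.eye(4);T[:3,:3]=R.from_quat(o["eef_rot"]).as_matrix();T[:3,3]=o["eef_pos"]
Q=(cloud(c,T@c["mount"])-C0)@CR*1000
m=(c["z_map"]>0)&(np.hypot(Q[...,0]+36,Q[...,1]+140)<20)&(Q[...,2]<100)
r=np.hypot(Q[...,0]+36,Q[...,1]+140)
for a,b in((0,8),(8,11),(11,14),(14,18),(18,20)):
    s=Q[m&(r>=a)&(r<b)];print(a,len(s),np.percentile(s[:,2],[10,50,90]) if len(s) else '')
```

```text
[ -36.97638622 -139.03601506  123.77945297] 1.5152678179692325e-05 [-0.392233    0.46906304  0.49721701]
[[-1.0, 0.5, 31.8, -0.2, -0.1, 0.0], [-1.0, 0.4, 37.8, -0.2, -0.1, 0.0]]
0 369 [89.51370688 90.34921754 91.11207571]
8 338 [80.95721476 86.03298315 89.97157882]
11 317 [80.61233411 81.35263632 82.12237592]
14 758 [70.44241134 80.775368   81.92690105]
18 238 [69.1308466  69.92255137 70.95735599]
```

Call:
play_rows --steps '[[[-1,0.5,12,0,0,0],[-1,0.5,24,0,0,0],[-1,0.5,31,0,0,0],[-1,0.5,34,0,0,0],[-1,0.5,36,0,0,0],[-1,0.5,37.5,0,0,0],[-1,0.5,38.5,0,0,0],[-1,0.5,38.5,0,0,0],[-1,0.5,38.5,0,0,0],[-1,0.5,38.5,0,0,0]]]'

```text
time_s: 15.55
eef_pos: [0.6097, -0.1383, 0.0874]
eef_rot: [0.647, 0.762, 0.007, 0.006]
wrist_force: [-3.0, 1.8, 3.9]
finger_gap: -0.0003
```

Call:
play_rows --steps '[[[0,0,1,0,0,0],[0,0,2,0,0,0],[0,0,3,0,0,0],[0,0,3,0,0,0],[0,0,3,0,0,0],[0,0,3,0,0,0],[0,0,3,0,0,0],[0,0,3,0,0,0],[0,0,3,0,0,0],[0,0,3,0,0,0]]]'

```text
time_s: 16.38
eef_pos: [0.6098, -0.1384, 0.0859]
eef_rot: [0.647, 0.762, 0.007, 0.006]
wrist_force: [-6.5, 2.5, 15.3]
finger_gap: 0.0003
```

At 15 N the button is bottomed out. I'll retreat straight up, then back clear.

Call:
play_rows --steps '[[[0,0,-6,0,0,0],[0,0,-16,0,0,0],[0,0,-30,0,0,0],[0,0,-46,0,0,0],[0,0,-64,0,0,0],[0,-15,-84,0,0,0],[0,-35,-104,0,0,0],[0,-60,-120,0,0,0],[0,-85,-130,0,0,0],[0,-95,-135,0,0,0]]]'

```text
time_s: 17.22
eef_pos: [0.5122, -0.1552, 0.2193]
eef_rot: [0.648, 0.762, 0.006, 0.007]
wrist_force: [-0.5, 0.3, -0.4]
finger_gap: 0.0004
```

Call:
play_rows --steps '[[[0,-10,0,0,0,0],[0,-20,0,0,0,0],[0,-30,0,0,0,0],[0,-30,0,0,0,0],[0,-30,0,0,0,0],[0,-30,0,0,0,0],[0,-30,0,0,0,0],[0,-30,0,0,0,0],[0,-30,0,0,0,0],[0,-30,0,0,0,0]]]'

```text
time_s: 18.05
eef_pos: [0.4842, -0.159, 0.2166]
eef_rot: [0.647, 0.762, 0.007, 0.006]
wrist_force: [-0.3, -0.3, 0.5]
finger_gap: 0.0002
```

Run:
```python
from h import *
from plant import *
o=get_obs();print(Cf(o["eef_pos"]),o["wrist_force"])
c=camera("wrist");T=np.eye(4);T[:3,:3]=R.from_quat(o["eef_rot"]).as_matrix();T[:3,3]=o["eef_pos"]
Q=(cloud(c,T@c["mount"])-C0)@CR*1000
r=np.hypot(Q[...,0]+36,Q[...,1]+140);s=Q[(c["z_map"]>0)&(r<8)&(Q[...,2]<100)];print("button z",np.median(s[:,2]))
s=camera("side");im=np.hstack([cv2.resize(s["image"][150:310,240:400],(400,400)),cv2.resize(c["image"],(400,300)).copy() if 0 else np.vstack([cv2.resize(c["image"],(400,300)),np.zeros((100,400,3),np.uint8)])])
cv2.imwrite("pics/end.png",im[:,:,::-1])
```

```text
[-161.64736755 -141.11962064  216.64367174] [-0.26734363 -0.28595965  0.51816525]
button z nan
  return _methods._mean(a, axis=axis, dtype=dtype,
  ret = ret.dtype.type(ret / rcount)
```

View pics/end.png

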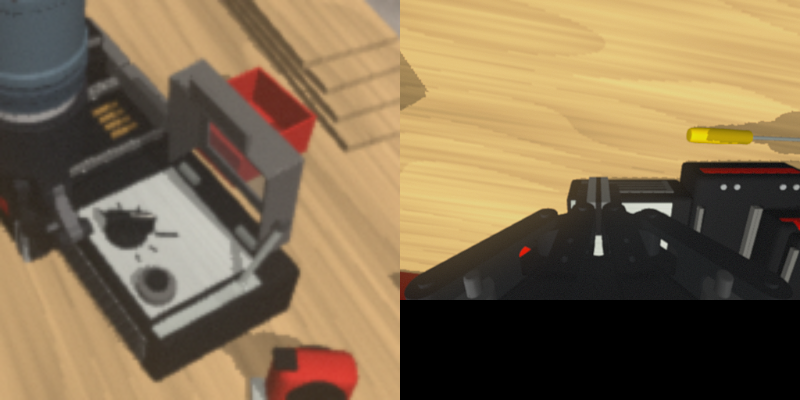

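Run:
```python
from h import *
from plant import *
s=camera("side");t=camera("top")
cv2.imwrite("pics/z.png",np.hstack([cv2.resize(s["image"][215:285,260:330,::-1],(400,400),interpolation=2),cv2.resize(t["image"][150:215,285:350,::-1],(400,400),interpolation=2)]))
for n,c in(("side",s),("top",t)):
    Q=(cloud(c)-C0)@CR*1000;ok=c["z_map"]>0
    b=Q[ok&(np.hypot(Q[...,0]+36,Q[...,1]+140)<8)];print(n,"button z",len(b),np.median(b[:,2]))
    k=Q[ok&(np.hypot(Q[...,0]+24,Q[...,1]+73)<30)&(Q[...,2]>90)&(Q[...,2]<103)]
    d=k[:,:2]-[-24,-73];print(len(k),d.mean(0),np.round(d).astype(int)[np.argsort(-np.hypot(*d.T))[:8]].tolist())
    if len(k)>4:
        w,v=np.linalg.eigh(np.cov(d.T));print("axis angle",np.arctan2(-v[1,1],v[0,1]),w)
Q=(cloud(s)-C0)@CR*1000
m=(Q[...,2]>125)&(Q[...,2]<215)&(Q[...,0]>30)&(Q[...,0]<130)&(Q[...,1]<-130)&(Q[...,1]>-172);q=Q[m]
print([(z,round(q[abs(q[:,2]-z)<8][:,0].min())) for z in(130,160,190,205)])
```

```text
side button z 33 90.4624953365919
105 [-0.36223733 -3.80459937] [[19, -16], [18, -17], [18, -15], [14, -18], [14, -18], [16, -15], [19, -10], [16, -14]]
axis angle -2.530640717548822 [ 12.29110845 163.17340443]
top button z 32 90.82761255612039
87 [2.18220344 0.38607438] [[21, -15], [22, -12], [19, -14], [19, -11], [20, -9], [16, -14], [20, -6], [17, -11]]
axis angle -2.5317370433466513 [ 12.44210966 162.85119587]
[(130, 49), (160, 47), (190, 43), (205, 42)]
```

View pics/z.png

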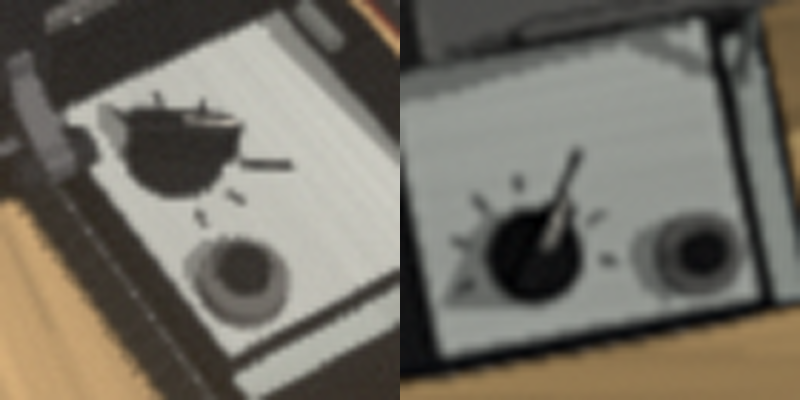

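The top view shows the white line at (552,232) running into the long mark at (575,155). The axis angle is about 0.61 rad in both views, the button is out (z ≈ 90.6 mm) and the hood is unchanged. I'll hand in.

```bash
python3 -c "
from plant import arm
print(arm.finish_job())"
```

```text
the job is handed in; nothing more can be done
None
```

The hood is propped, the knob is on the long mark and the start button was pressed. I handed the job in at about 18 s; the system gives no verdict.

- **Hood:** I lifted it by the lip with closed fingertips to about 1.75 rad, then eased it back. It leans at about 1.45–1.47 rad and did not change after the robot left. In the pictures the stay's foot sat on the ledge behind the tooth, but I did not measure the foot's position.
- **Knob:** I gripped the bar and turned it from about -0.58 to 0.606 rad, read from the tool angle. Depth points from the side and top cameras both gave about 0.61 rad, and the white line runs into the long mark.
- **Start button:** The first push stopped at z 87.4 mm with 3.9 N, about 3.6 mm in and just short. I pushed on until it bottomed at 15 N and z 85.9 mm. It came back out to about 90.5–90.8 mm (nominal 91).
- **End state:** The robot is clear of everything, with about zero wrist force. The robot did not go near the glue bottle or the tape measure. The tape measure looked unmoved in the last side view, but I did not check the bottle at the end.

Two checks fell short. An early approach pose was cut off by a joint limit, so I used a steeper tool angle. One wrist-camera reading of the button was empty because it was out of view, so I measured it from the side and top cameras.

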